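# Isolate a tube rotator and strip its shaft onto the draining rack

### The arm

A 6-joint arm with a two-finger parallel gripper is mounted at the origin on a cart in front of the work surface, level with it; the furniture and walls round the work are solid. World frame = base frame: x ahead of the robot, y to its left, z up, the work surface at z = 0. Lengths are in m, angles in degrees, forces in N, time in s.
With the tool pointing down it reaches from about 0.275 to 0.75 m from the base axis. Payload 10.2 kg.
Tool frame: the origin (TCP) lies at the very end of the fingers, on their centre line; the grasp point (between the pads) lies arm.grip_depth behind it (arm.grip_depth is the distance from the TCP to the grasp point, in m); z points along the fingers, y is the direction in which the jaws open and shut (so a half turn about z gives the same grasp; the last joint's range is limited). The gripper opens to 85 mm and grips with 20 to 120 N. Pads are 22 mm wide; open, the fingers measure 114 mm over their backs; the gripper's body (76 mm by 85 mm) begins 54 mm behind the grasp point. The pads swing forward as they close: fully open they stand 13 mm farther back than shut.
Start: joints at [-84.821, 17.928, 85.812, -0, 76.261, -12.8], TCP at [0.162, -0.499, 0.231] pointing down, gripper open.
Joint ranges: [-168.41, 168.41], [-55.51, 124.54], [10.69, 146.95], [-70.63, 250.63], [1, 178], [-165.06, 165.06]. Speed limits (degrees/s): [136.94, 136.94, 172.46, 180, 180, 180].

### API

Orientations are given as a 3x3 rotation matrix whose columns are the frame's x, y, z axes.
In Python, from workcell import arm, jaws, kin, viewer, nets gives the robot as it stands. Calls block until the motion is done:
- arm.move_pose(position, orientation): joint-space move of the TCP to a pose.
- arm.movel(position, frame=None, velocity=0.15, threshold=None): straight line of the TCP; frame=None keeps the orientation; velocity is the mean speed in m/s. With threshold (N) it stops when the force on the tool has changed by that much, and returns True; else False.
- arm.move_j(angles): joint-space move.
- jaws.gripper_to(opening, strength=None): finger opening in m; strength is the grip in N (None keeps the last); returns when the fingers have stopped.
- arm.pause(seconds).
- kin.ik(position, orientation): joint angles nearest the present ones, or None.
- arm.sense(): the state.
- viewer.camera(name): name is "side" or "top"; returns a dict with "color" (400x640x3 uint8, blue, green, red), "range_z" (400x640 float32, m along the optical axis (not along the pixel's ray), 0 where there is no reading), "fx", "fy", "cx", "cy" (pixels), "R" (3x3) and "t" (3): a world point X has camera coordinates R X + t. Camera axes: x right, y down, z forward; pixel columns grow to the right and rows downward; lengths in m; the calibration is good to about 2 mm. A picture is of the moment at which its call begins.
A pose or a line that the arm cannot do raises arm.IKError and nothing moves.
- arm.job_done(): hands the job in, once; it reports no verdict.
Trained networks look in a picture, given as the dict that the camera call returned (one of the last four; its "shot" number tells which), for a name from the list of things; names that differ only in an ending like _2 or _b are one class to them, and where a whole thing is asked for, a point or a joint stands for the part that bears it (a point fixed in the world has none). Each returns a list of dicts, best first, with "score" (0 to 1); they miss things now and then, are a little off and sometimes report something else, mostly with a low value. They report only what shows in the picture. A call takes as long as a camera call. They do not tell look-alikes from the thing itself.
- nets.cut_out(query, picture): "region" (400x640 bool, what is visible of it) and "uv" ([column, row] in pixels, amid what is visible of it).
- nets.landmark_of(query, picture): "uv" ([column, row] in pixels: a listed point, or the origin of a listed thing).
The state is a dict: "t": time; "joint_pos": joint angles; "joint_velocities": joint speeds; "joint_efforts": joint torques, N m; "tool_pos": TCP position; "ee_rot": TCP orientation; "wrist_force": force on the tool from outside, world axes, zero at the start; "ft_torque": the same for the moment, N m; "width": finger opening in m.
Only numpy, scipy, OpenCV 4.12 (cv2) and the standard library are available. Lean on these libraries where they do the work, as an engineer would, in place of code of your own. Each camera call takes 0.05 s, during which the arm holds its last target.

### The job

Isolate the tube rotator so that I can hang my own padlock on it: swing the isolator handle on top of the housing to off, with the hole in its tongue over the hole of the fixed lug at the front, then swing the steel hasp over, so that all three padlock holes are in line, and leave them so. Only then strip the shaft for washing: slide off the stop collar and, after it, every tube carrier, and stand them all on the two rods of the draining rack, bores along the rods. Leave the timer, marker and forceps where they are.

Things in the scene. Friction and masses are not known exactly. Their poses are not given: they have to be found in the camera images.
- isolator (a joint): black lever handle of the isolator on top of the rotator, vertical axis, rad, growing clockwise seen from above. 0 = on (handle points to the rotator's -y, away from the shaft); 1.571 = off (it points to the rotator's -x, its front, tongue hole over lug hole). No stop at off: it can run on to 1.83. Stays where left; takes about 0.15 N m to turn.
- handle_grip (a point): where to take the handle: middle of its upright-sided grip bar, 15 mm wide, 30 mm high (15 mm above and below this point), 34 mm from the pivot. The bar runs along this point's y; -y points outward to the tip, where it ends 15 mm on. The housing's flat top is 30 mm below this point; steel tongue and lug start 47 mm from the pivot and stay at least 19 mm below this point's height.
- isolator_pivot (a point): point on the handle's vertical axis, at the height of handle_grip; fixed to the rotator, axes those of the rotator (z up, y along the shaft, away from the housing)
- handle_hole (a point): centre of the 10 mm padlock hole in the steel tongue at the tip of the handle, 62 mm from the pivot; moves with the handle
- lug_hole (a point): centre of the 10 mm hole in the fixed steel lug (24 x 36 mm plate on the housing's top, at its front edge); a 7 mm padlock shackle has to go down through the holes of hasp, tongue and lug
- hasp (a joint): the flat steel swing hasp on the housing's top, vertical axis, rad, growing clockwise seen from above. 0 = parked (it points to the rotator's +x); 1.571 = over the lug (it points to the rotator's -y, towards the isolator; its hole over the lug hole). No stop there: it can run on to 1.83. It passes above the handle's tongue. Stays where left; takes about 0.08 N m to turn.
- hasp_grip (a point): where to take the hasp: in the middle of its upright dark tab, 26 mm from the hasp's pivot. The tab is 10 mm wide, 18 mm long along this point's x and reaches 14 mm above and 22 mm below this point; the point's x points outward from the pivot to the hole. The housing's top is 34 mm below this point.
- hasp_pivot (a point): point on the hasp's vertical axis, at the height of hasp_grip; fixed to the rotator, axes those of the rotator
- hasp_hole (a point): centre of the 10 mm padlock hole at the end of the swing hasp, 55 mm from its pivot; moves with the hasp
- shaft_tip (a point): centre of the free end of the rotator's level steel shaft, 12 mm thick, 90 mm above the bench; y points along the shaft away from the housing, z up. 193 mm back from the tip is a shoulder of 34 mm diameter that the parts stand against; 229 mm back the shaft enters the middle of the white housing's side (130 x 120 mm, 130 mm high). The rotator is fixed to the bench.
- collar_mid (a point): centre of the stop collar, a dark steel ring 42 mm in diameter, 24 mm long, bore 16 mm along its y axis; at the start it is the outermost part on the shaft, its screw already slackened, so that it slides freely. 80 g
- carrier_1_mid (a point): centre of a grey eight-sided tube carrier, 44 mm across its flats, 28 mm long along its y axis, bore 16 mm along y, 65 g; on the shaft at the start, if present, in place 1 of 5 counted from the housing (places 32 mm apart). Three to five carriers are there, the others are absent (None). They slide freely once the collar is off.
- carrier_2_mid (a point): centre of a grey eight-sided tube carrier, 44 mm across its flats, 28 mm long along its y axis, bore 16 mm along y, 65 g; on the shaft at the start, if present, in place 2 of 5 counted from the housing (places 32 mm apart). Three to five carriers are there, the others are absent (None). They slide freely once the collar is off.
- carrier_3_mid (a point): centre of a grey eight-sided tube carrier, 44 mm across its flats, 28 mm long along its y axis, bore 16 mm along y, 65 g; on the shaft at the start, if present, in place 3 of 5 counted from the housing (places 32 mm apart). Three to five carriers are there, the others are absent (None). They slide freely once the collar is off.
- carrier_4_mid (a point): centre of a grey eight-sided tube carrier, 44 mm across its flats, 28 mm long along its y axis, bore 16 mm along y, 65 g; on the shaft at the start, if present, in place 4 of 5 counted from the housing (places 32 mm apart). Three to five carriers are there, the others are absent (None). They slide freely once the collar is off.
- carrier_5_mid (a point): centre of a grey eight-sided tube carrier, 44 mm across its flats, 28 mm long along its y axis, bore 16 mm along y, 65 g; on the shaft at the start, if present, in place 5 of 5 counted from the housing (places 32 mm apart). Three to five carriers are there, the others are absent (None). They slide freely once the collar is off.
- rack_rest (a point): draining rack, loose, 0.9 kg: two level polished 8 mm rods, centres 30 mm apart and 50 mm above the bench, over a 110 x 290 mm drip tray. Site: midway between the rods, 71 mm above the bench, where a part standing on both has its centre (carrier 1 mm higher, collar 1 mm lower); y along the rods, z up. Rods run 126 mm each way to 26 mm high end arches; use up to 110 mm each way.
- timer: bench timer, 66 x 66 x 18 mm, origin at its underside; leave it alone
- marker: marker pen, 135 mm long along y, 16 mm thick; leave it alone
- forceps: steel forceps, 125 mm long along y, 9 mm high; leave them alone
Things that resemble listed ones, but are neither listed nor needed, are in the scene too. What is shaped like the part that bears carrier_1_mid but blue or green is not meant.

How it is judged:
By the outcome, as a careful person would: the job done as asked, in the order asked, and still so for the second after the job is handed in, with the robot touching nothing.
Of carrier_1, carrier_2, carrier_3, carrier_4, carrier_5 only 3 to 5 are there at a start; the rules pass over those that are not, and their reading is None.
At some moment in a run one of drain_rack may be knocked a few centimetres aside while the robot is not near it.
It also fails if it takes over 210 s, if anything falls off the work surface, if the arm or the gripper's body presses on something with over 40 N, if the wrist force passes 120 N, or if a joint passes its speed limit or range.

## Working session

There is one attempt and no reset: what is moved stays moved. The work goes in short steps, each a Python script; the robot and the scene stay as the last script left them, time stands still between calls to the robot, and variables do not carry over. Pictures are saved under pics/ and viewed, and the job is handed in when it is done.

```bash
ls; mkdir -p pics; cat > s0.py <<'E'
from workcell import arm, jaws, kin, viewer, nets
import cv2, numpy as np
s=arm.sense(); print(s['t'],s['tool_pos'],s['width'],arm.grip_depth)
for n in ("side","top"):
    p=viewer.camera(n); cv2.imwrite(f"pics/{n}0.png",p["color"])
    print(n,p["fx"],p["cx"],p["cy"],p["R"].round(3).tolist(),p["t"].round(3).tolist(), -p["R"].T@p["t"])
E
python3 s0.py
```

```text
pics
0.0 [ 0.1620364  -0.49909903  0.23074913] 0.08501162335406742 0.0187
side 368.70471561964877 316.90393369537924 200.17706485941923 [[-1.0, -0.006, -0.022], [0.014, 0.627, -0.779], [0.019, -0.779, -0.627]] [0.576, 0.14, 1.095] [0.55366496 0.76878788 0.80805432]
top 488.87800281484266 325.7234200883356 197.37777622326095 [[0.03, -0.999, -0.02], [-0.997, -0.029, -0.07], [0.07, 0.022, -0.997]] [-0.086, 0.586, 1.16] [ 0.50643581 -0.09502472  1.19603431]
```

View pics/side0.png

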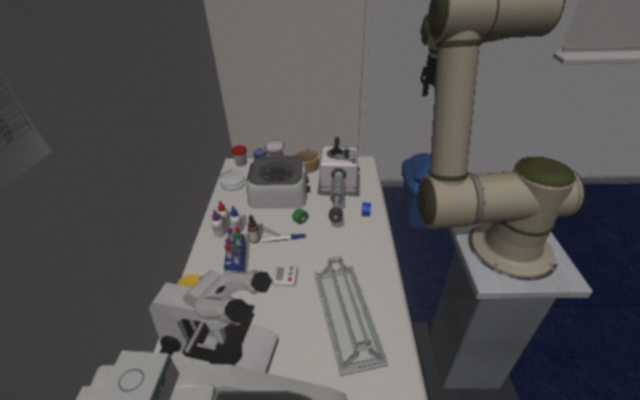

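View pics/top0.png

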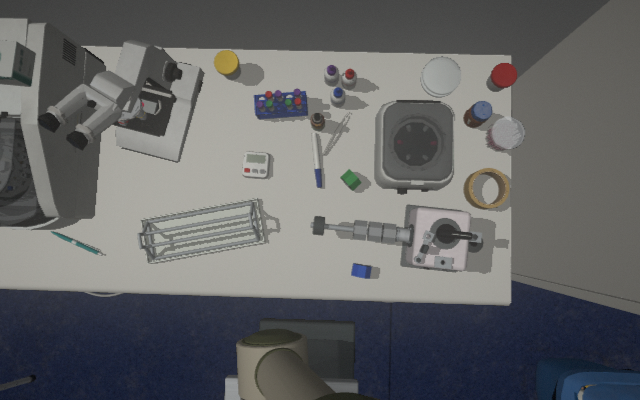

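```bash
cat > h.py <<'E'
from workcell import arm, jaws, kin, viewer, nets
import cv2, numpy as np
def bp(p,u,v,z=None):
    """world point from pixel with depth z (or its range image)"""
    if z is None:
        w=p["range_z"][int(round(v))-1:int(round(v))+2,int(round(u))-1:int(round(u))+2]; w=w[w>0]
        z=np.median(w)
    c=np.array([(u-p["cx"])/p["fx"]*z,(v-p["cy"])/p["fy"]*z,z])
    return p["R"].T@(c-p["t"])
def ray(p,u,v):
    d=p["R"].T@np.array([(u-p["cx"])/p["fx"],(v-p["cy"])/p["fy"],1.0]); return -p["R"].T@p["t"],d
def atz(p,u,v,h):
    o,d=ray(p,u,v); return o+d*(h-o[2])/d[2]
def px(p,X):
    c=p["R"]@np.asarray(X)+p["t"]; return np.array([c[0]/c[2]*p["fx"]+p["cx"],c[1]/c[2]*p["fy"]+p["cy"]])
def tri(obs):
    A=np.zeros((3,3));b=np.zeros(3)
    for p,u,v in obs:
        o,d=ray(p,u,v); d=d/np.linalg.norm(d); M=np.eye(3)-np.outer(d,d); A+=M;b+=M@o
    X=np.linalg.solve(A,b); return X,[np.linalg.norm(px(p,X)-[u,v]) for p,u,v in obs]
def crop(p,name,u0,v0,u1,v1,k,pts=()):
    im=cv2.resize(p["color"][v0:v1,u0:u1],None,fx=k,fy=k,interpolation=cv2.INTER_CUBIC)
    for (u,v) in pts: cv2.circle(im,(int((u-u0+.5)*k),int((v-v0+.5)*k)),3,(0,0,255),1)
    cv2.imwrite("pics/"+name,im)
E
cat > s1.py <<'E'
from h import *
T=viewer.camera("top");S=viewer.camera("side")
for q in ["isolator","handle_grip","isolator_pivot","handle_hole","lug_hole","hasp_grip","hasp_pivot","hasp_hole","shaft_tip","collar_mid","carrier_1_mid","rack_rest","timer","marker","forceps"]:
    for n,p in (("T",T),("S",S)):
        r=nets.landmark_of(q,p)
        for d in r[:6]:
            u,v=d["uv"]; print(q,n,round(d["score"],2),np.round([u,v],1), bp(p,u,v).round(3))
crop(T,"t1.png",290,190,490,290,4)
crop(S,"s1.png",310,130,390,230,6)
np.savez("p0.npz",T=T["range_z"],S=S["range_z"])
E
python3 s1.py
```

```text
Traceback (most recent call last):
  File "s1.py", line 5, in <module>
    r=nets.landmark_of(q,p)
ValueError: it knows: carrier_1_mid, carrier_2_mid, carrier_3_mid, carrier_4_mid, carrier_5_mid, collar_mid, forceps, handle_grip, handle_hole, hasp_grip, hasp_hole, hasp_pivot, isolator_pivot, lug_hole, marker,
```

```bash
true
sed -i 's/\["isolator",/[/' s1.py; python3 s1.py
```

```text
handle_grip T 0.59 [458.1 235.1] [ 0.507 -0.35   0.17 ]
handle_grip S 0.53 [334.7 145.8] [ 0.514 -0.316  0.17 ]
isolator_pivot T 0.82 [446.2 232.7] [ 0.511 -0.325  0.171]
isolator_pivot S 0.71 [337.3 147.3] [ 0.505 -0.313  0.165]
isolator_pivot S 0.57 [338.2 184.7] [ 0.507 -0.176  0.11 ]
isolator_pivot S 0.56 [347.2 297.8] [0.496 0.176 0.002]
handle_hole T 0.94 [476.  234.2] [ 0.51  -0.396  0.141]
handle_hole S 0.66 [336.  144.1] [ 0.509 -0.327  0.17 ]
lug_hole T 0.68 [443.4 264.2] [ 0.444 -0.329  0.133]
lug_hole S 0.64 [351.8 151. ] [ 0.454 -0.338  0.135]
lug_hole S 0.37 [336.5 139.9] [ 0.507 -0.354  0.171]
hasp_grip T 0.58 [423.8 250.2] [ 0.474 -0.278  0.178]
hasp_grip S 0.48 [344.1 154.4] [ 0.484 -0.281  0.157]
hasp_grip S 0.4 [282.8 279. ] [0.668 0.123 0.016]
hasp_pivot T 0.91 [420.1 259.7] [ 0.453 -0.276  0.148]
hasp_pivot T 0.24 [448.7 233.6] [ 0.51  -0.331  0.171]
hasp_pivot S 0.84 [352.6 150.8] [ 0.451 -0.34   0.135]
hasp_hole T 0.73 [428.3 237.9] [ 0.499 -0.296  0.133]
hasp_hole S 0.53 [335.8 147.8] [ 0.51  -0.312  0.164]
hasp_hole S 0.48 [339.2 157.3] [ 0.5   -0.286  0.143]
[... 419 characters left out ...]
 208.2] [ 0.412 -0.143  0.038]
carrier_1_mid S 0.56 [299.8 216.3] [ 0.63  -0.113  0.034]
carrier_1_mid S 0.54 [337.6 184.9] [ 0.509 -0.176  0.109]
rack_rest T 0.92 [193.1 230.2] [0.5   0.253 0.005]
rack_rest S 0.81 [343.6 299.9] [0.505 0.183 0.002]
timer T 0.65 [254.5 163.2] [0.667 0.107 0.017]
timer S 0.62 [284.7 279. ] [0.663 0.123 0.015]
timer S 0.58 [333.  215.7] [ 0.527 -0.045  0.094]
marker T 0.62 [315.7 158.8] [ 0.682 -0.042  0.015]
marker T 0.32 [474.6 235.8] [ 0.507 -0.431  0.003]
marker S 0.5 [284.1 243.5] [ 0.677 -0.026 -0.   ]
forceps T 0.54 [462.7 236. ] [ 0.506 -0.36   0.171]
forceps T 0.42 [337.2 133.3] [ 0.75  -0.092 -0.002]
forceps S 0.54 [261.2 229.9] [ 0.754 -0.084  0.003]
```

View pics/t1.png

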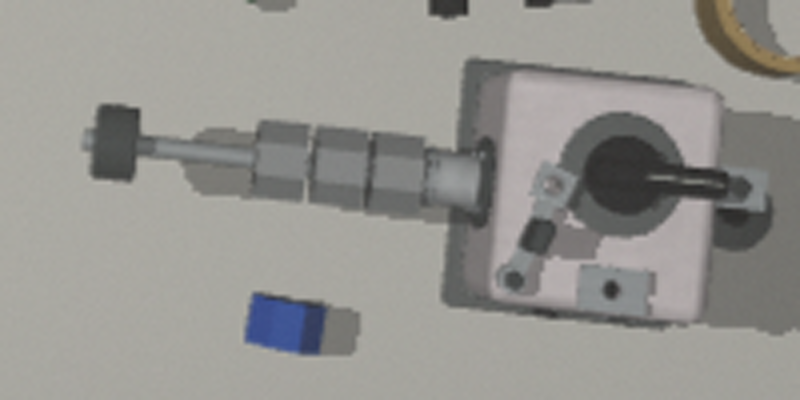

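View pics/s1.png

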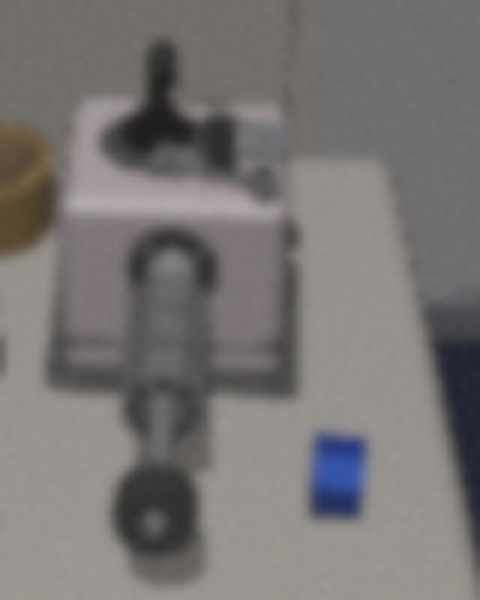

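```bash
cat > s2.py <<'E'
from h import *
P={}
for n in ("top","side"):
    fr=[viewer.camera(n) for _ in range(4)]
    p=fr[-1]; P[n]=p
    p["range_z"]=np.median([f["range_z"] for f in fr],axis=0)
    p["col4"]=np.mean([f["color"] for f in fr],axis=0)
import pickle; pickle.dump(P,open("P.pkl","wb"))
def cloud(p):
    v,u=np.mgrid[0:400,0:640]; z=p["range_z"]
    c=np.stack([(u-p["cx"])/p["fx"]*z,(v-p["cy"])/p["fy"]*z,z],-1)
    return (c-p["t"])@p["R"],z>0
for n in P:
    X,ok=cloud(P[n])
    m=ok&(X[...,0]>.35)&(X[...,0]<.65)&(X[...,1]>-.45)&(X[...,1]<-.2)&(abs(X[...,2]-.13)<.005)
    pts=X[m]; r=cv2.minAreaRect(pts[:,:2].astype(np.float32)); print(n,"top",m.sum(),np.median(pts[:,2]),r)
    # bench
    m=ok&(abs(X[...,2])<.012)&(X[...,0]>.35)&(X[...,0]<.8)&(abs(X[...,1])<.4); print("bench",np.median(X[m][:,2]))
    # shaft parts: per y-bin, x median & z max
    m=ok&(X[...,0]>.47)&(X[...,0]<.56)&(X[...,1]>-.27)&(X[...,1]<-.02)&(X[...,2]>.07)&(X[...,2]<.125)
    q=X[m]
    for y0 in np.arange(-.27,-.02,.01):
        k=q[(q[:,1]>=y0)&(q[:,1]<y0+.01)]
        if len(k)>3: print(round(y0,3),len(k),"x",k[:,0].min().round(4),k[:,0].max().round(4),"zmax",np.percentile(k[:,2],95).round(4))
    r=X[ok&(X[...,0]>.4)&(X[...,0]<.6)&(X[...,1]>.08)&(X[...,1]<.45)&(X[...,2]>.04)&(X[...,2]<.062)]
    print("rack pts",len(r),cv2.minAreaRect(r[:,:2].astype(np.float32)), np.median(r[:,2]))
E
python3 s2.py
```

```text
top top 2285 0.13015600696142451 ((0.4984572231769562, -0.32463690638542175), (0.11643654853105545, 0.1272461861371994), 85.7618637084961)
bench 0.000631883081563074
-0.27 177 x 0.4703 0.5589 zmax 0.1233
-0.26 85 x 0.4796 0.5199 zmax 0.1124
-0.25 65 x 0.4902 0.5195 zmax 0.1059
-0.24 62 x 0.4899 0.5213 zmax 0.1067
-0.23 79 x 0.4853 0.5278 zmax 0.1113
-0.22 88 x 0.4851 0.5296 zmax 0.1117
-0.21 96 x 0.4869 0.5294 zmax 0.1114
-0.2 76 x 0.4867 0.5312 zmax 0.1115
-0.19 94 x 0.4885 0.5311 zmax 0.1112
-0.18 84 x 0.4883 0.5307 zmax 0.1117
-0.17 75 x 0.4902 0.5328 zmax 0.1112
-0.16 84 x 0.4899 0.5324 zmax 0.1116
-0.15 97 x 0.4917 0.5344 zmax 0.1117
-0.14 57 x 0.4915 0.534 zmax 0.1121
-0.13 28 x 0.5089 0.5203 zmax 0.0975
-0.12 21 x 0.5088 0.52 zmax 0.0982
-0.11 27 x 0.5105 0.5218 zmax 0.0974
-0.1 21 x 0.5105 0.5217 zmax 0.0965
-0.09 25 x 0.5122 0.5235 zmax 0.0974
-0.08 23 x 0.5121 0.5234 zmax 0.0969
-0.07 77 x 0.4982 0.5388 zmax 0.1099
-0.06 82 x 0.5001 0.5408 zmax 0.1098
-0.05 56 x 0.4998 0.5404 zmax 0.11
-0.04 8 x 0.5155 0.5244 zmax 0.0966
rack pts 784 ((0.49978289008140564, 0.228735819458961
[... 531 characters left out ...]
95 zmax 0.1101
-0.19 23 x 0.4908 0.5297 zmax 0.1094
-0.18 29 x 0.4913 0.5331 zmax 0.109
-0.17 19 x 0.4918 0.5334 zmax 0.1067
-0.16 29 x 0.4923 0.5336 zmax 0.1103
-0.15 29 x 0.4929 0.5337 zmax 0.1094
-0.14 111 x 0.4931 0.5339 zmax 0.1082
-0.13 8 x 0.5092 0.5187 zmax 0.0957
-0.12 7 x 0.5128 0.522 zmax 0.0955
-0.11 8 x 0.513 0.5224 zmax 0.0955
-0.1 8 x 0.5134 0.5228 zmax 0.0952
-0.09 7 x 0.5138 0.5229 zmax 0.0952
-0.07 23 x 0.4999 0.5385 zmax 0.1076
-0.06 34 x 0.5001 0.5416 zmax 0.1075
-0.05 119 x 0.5006 0.5418 zmax 0.107
-0.04 9 x 0.5185 0.5244 zmax 0.094
rack pts 650 ((0.5007730722427368, 0.22911600768566132), (0.05125836655497551, 0.26711395382881165), 12.081591606140137) 0.05254618333482858
```

```bash
cat > s3.py <<'E'
import pickle,numpy as np,cv2
P=pickle.load(open("P.pkl","rb"))
p=P["top"]; im=p["col4"][225:275,410:485].clip(0,255).astype(np.uint8)
im=cv2.convertScaleAbs(im,alpha=1.3)
cv2.imwrite("pics/t2.png",cv2.resize(im,None,fx=10,fy=10,interpolation=cv2.INTER_CUBIC))
p=P["side"]; im=p["col4"][130:170,315:370].clip(0,255).astype(np.uint8)
cv2.imwrite("pics/s2.png",cv2.resize(im,None,fx=12,fy=12,interpolation=cv2.INTER_CUBIC))
E
python3 s3.py
```

```text
(no output)
```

View pics/t2.png

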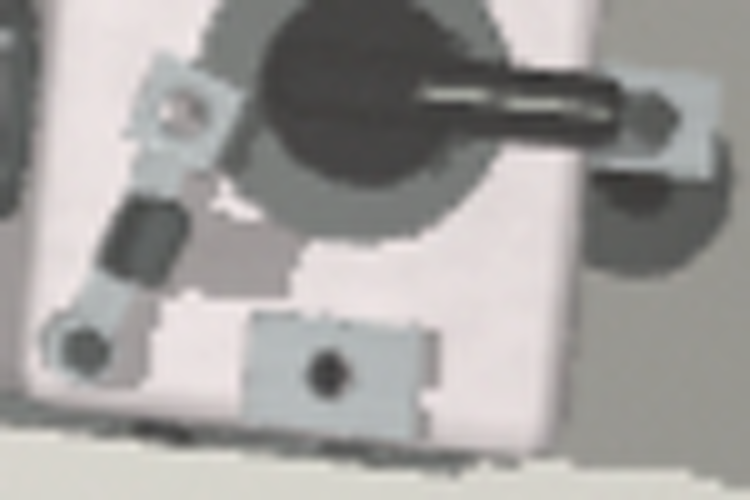

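View pics/s2.png

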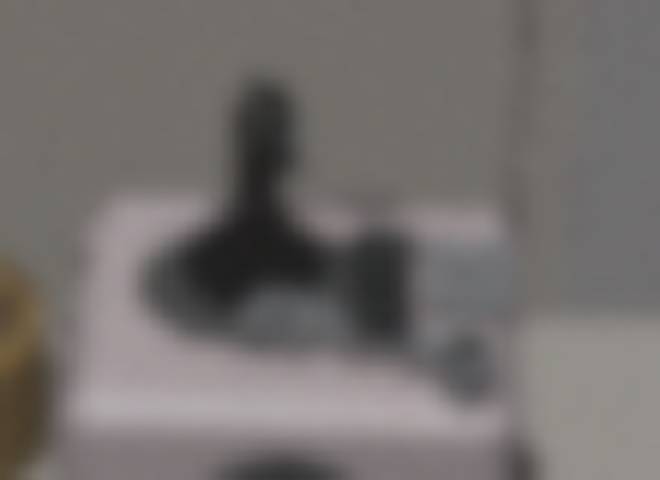

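```bash
cat > s4.py <<'E'
import pickle,numpy as np,cv2
import h
from h import bp,atz
P=pickle.load(open("P.pkl","rb")); p=P["top"]
def px10(a,b): return 410+(a+.5)/10-.5,225+(b+.5)/10-.5
def z(a,b):return bp(p,*px10(a,b))
lug_s=z(280,340); print("lug surf",lug_s, z(390,400))
print("hasp plate",z(100,300),"pivot boss",z(85,350),"tab",z(145,235),"hasp hole end",z(150,70),"tongue",z(695,95),"bar",z(520,105),"knob",z(350,90),"disc",z(350,210))
lug=atz(p,*px10(328,373),lug_s[2]);print("lug",lug)
hp=atz(p,*px10(85,350),z(85,350)[2]);print("hp",hp)
piv=atz(p,*px10(362,92),z(350,90)[2]);print("piv knob",piv)
d=atz(p,*px10(358,85),z(350,210)[2]);print("disc",d)
hh=atz(p,*px10(182,110),z(150,70)[2]);print("hasp hole",hh)
th=atz(p,*px10(652,120),z(695,95)[2]);print("tongue hole",th)
tab=atz(p,*px10(145,238),z(145,235)[2]);print("tab",tab)
bar=atz(p,*px10(520,105),z(520,105)[2]);print("bar",bar)
print("hp-lug",np.linalg.norm((hp-lug)[:2]),np.degrees(np.arctan2((hp-lug)[0],(hp-lug)[1])))
print("piv-lug",np.linalg.norm((piv-lug)[:2]),np.degrees(np.arctan2(-(piv-lug)[1],(piv-lug)[0])))
# handle connected component by depth
X=None
v,u=np.mgrid[0:400,0:640]; zz=p["range_z"]
c=np.stack([(u-p["cx"])/p["fx"]*zz,(v-p["cy"])/p["fy"]*zz,zz],-1); X=(c-p["t"])@p["R"]
box=(X[...,0]>.42)&(X[...,0]<.57)&(X[...,1]>-.42)&(X[...,1]<-.26)
for lo,hi in ((.140,.150),(.150,.162),(.162,.172),(.172,.19)):
    k=X[box&(X[...,2]>lo)&(X[...,2]<hi)]
    if len(k): print(lo,hi,len(k),k.min(0).round(4),k.max(0).round(4),np.median(k,0).round(4))
b=X[box&(X[...,2]>.16)&(X[...,1]<-.335)&(X[...,1]>-.372)]; print("bar pts",len(b),np.polyfit(b[:,1],b[:,0],1),b.mean(0))
t=X[box&(X[...,2]>.165)&(X[...,1]>-.30)];print("tab pts",len(t),t.mean(0),t.min(0),t.max(0))
# shaft line
pts=[]
for y0 in np.arange(-.25,-.035,.005):
    k=X[(X[...,0]>.47)&(X[...,0]<.56)&(X[...,1]>y0)&(X[...,1]<y0+.005)&(X[...,2]>.07)&(X[...,2]<.125)]
    if len(k)>5: pts.append((k[:,1].mean(),(k[:,0].min()+k[:,0].max())/2))
pts=np.array(pts);f=np.polyfit(pts[:,0],pts[:,1],1);print("shaft",f,np.degrees(np.arctan(f[0])))
row=X[(X[...,0]>.49)&(X[...,0]<.55)&(X[...,2]>.086)&(X[...,2]<.125)&(X[...,1]>-.27)]
ye=np.sort(row[:,1])[-5:];print("tip y",ye)
tp=X[(X[...,2]>.104)&(X[...,2]<.125)&(X[...,1]>-.245)&(X[...,1]<-.02)&(abs(X[...,0]-.51)<.05)]
ys=np.sort(tp[:,1]); hist,e=np.histogram(ys,np.arange(-.245,-.02,.0025)); print(list(zip(e.round(4),hist)))
E
python3 s4.py
```

```text
lug surf [ 0.45581368 -0.31517981  0.13743242] [ 0.44373282 -0.33901323  0.13644854]
hasp plate [ 0.46343642 -0.27536112  0.1448181 ] pivot boss [ 0.45294197 -0.27173737  0.14850699] tab [ 0.47842662 -0.27868906  0.17803843] hasp hole end [ 0.51263618 -0.28523578  0.14448664] tongue [ 0.51083281 -0.40144755  0.14303007] bar [ 0.50754231 -0.3572084   0.17085005] knob [ 0.50958483 -0.32201921  0.17071766] disc [ 0.48392337 -0.33058955  0.13356012]
lug [ 0.4491134  -0.32550832  0.13743242]
hp [ 0.45294197 -0.27173737  0.14850699]
piv knob [ 0.50924513 -0.3245102   0.17071766]
disc [ 0.510827   -0.33194836  0.13356012]
hasp hole [ 0.50431942 -0.29217996  0.14448664]
tongue hole [ 0.50523264 -0.39237293  0.14303007]
tab [ 0.47781027 -0.27869909  0.17803843]
bar [ 0.50754231 -0.35720841  0.17085005]
hp-lug 0.0539070724540686 4.07267496980839
piv-lug 0.06014001071093718 -0.9509572203062063
0.14 0.15 427 [ 0.4455 -0.406   0.1401] [ 0.5303 -0.2635  0.1497] [ 0.5    -0.3231  0.1438]
0.15 0.162 24 [ 0.452  -0.3696  0.15  ] [ 0.5189 -0.2671  0.1618] [ 0.5003 -0.308   0.1552]
0.162 0.172 223 [ 0.
[... 2954 characters left out ...]
0.0725), np.int64(0)), (np.float64(-0.07), np.int64(0)), (np.float64(-0.0675), np.int64(10)), (np.float64(-0.065), np.int64(16)), (np.float64(-0.0625), np.int64(17)), (np.float64(-0.06), np.int64(15)), (np.float64(-0.0575), np.int64(13)), (np.float64(-0.055), np.int64(12)), (np.float64(-0.0525), np.int64(12)), (np.float64(-0.05), np.int64(12)), (np.float64(-0.0475), np.int64(12)), (np.float64(-0.045), np.int64(9)), (np.float64(-0.0425), np.int64(0)), (np.float64(-0.04), np.int64(0)), (np.float64(-0.0375), np.int64(0)), (np.float64(-0.035), np.int64(0)), (np.float64(-0.0325), np.int64(0)), (np.float64(-0.03), np.int64(0)), (np.float64(-0.0275), np.int64(0)), (np.float64(-0.025), np.int64(0))]
```

```bash
cat >> h.py <<'E'
def Rj(phi):
    """tool straight down, jaws along heading phi (deg)"""
    a=np.radians(phi); y=np.array([np.cos(a),np.sin(a),0]); z=np.array([0,0,-1.]); return np.stack([np.cross(y,z),y,z],1)
YAW=4.4
a_=np.radians(YAW); XR=np.array([np.cos(a_),-np.sin(a_)]); YR=np.array([np.sin(a_),np.cos(a_)])
PIV=np.array([.5107,-.3303]); HP=np.array([.4531,-.2720])
def hd(deg): return np.array([np.cos(np.radians(deg)),np.sin(np.radians(deg))])
def handle_xy(th,r=.034): return PIV+r*hd(-90-YAW-th)
def hasp_xy(th,r=.024): return HP+r*hd(-YAW-th)
def st(): 
    s=arm.sense(); print("t",round(s["t"],2),"tcp",s["tool_pos"].round(4),"w",round(s["width"],4),"F",np.round(s["wrist_force"],1),"j",np.round(s["joint_pos"],0)); return s
E
cat > s5.py <<'E'
from h import *
for k in (0,180):
    for nm,f,off in (("handle",handle_xy,-YAW),("hasp",hasp_xy,90-YAW)):
        for th in (0,17,45,90,100):
            q=kin.ik(np.append(f(th),.15),Rj(off-th+k)); print(nm,k,th,None if q is None else np.round(q,0))
    for y in (-.24,-.05,.05):
        x=.5231+.0735*y
        for z in(.07,.2):
          q=kin.ik([x,y,z],Rj(-YAW+k)); print("shaft",k,y,z,None if q is None else np.round(q,0))
    for s in (-.08,.08):
      q=kin.ik([.5-s*.21,.229+s*.977,.06],Rj(12.2+k)); print("rack",k,s,None if q is None else np.round(q,0))
st()
E
python3 s5.py
```

```text
handle 0 0 [-46.  34.  73.  -0.  72. -42.]
handle 0 17 [-47.  33.  75.  -0.  71. -25.]
handle 0 45 [-47.  31.  79.  -0.  70.   2.]
handle 0 90 [-46.  29.  83.  -0.  69.  48.]
handle 0 100 [-46.  28.  83.  -0.  68.  59.]
hasp 0 0 [ -42.   25.   88.   -0.   67. -128.]
hasp 0 17 [ -43.   26.   88.   -0.   67. -111.]
hasp 0 45 [-44.  25.  88.  -0.  67. -85.]
hasp 0 90 [-46.  24.  90.  -0.  66. -41.]
hasp 0 100 [-46.  24.  90.  -0.  66. -32.]
shaft 0 -0.24 0.07 [-37.  32.  90.  -0.  57. -33.]
shaft 0 -0.24 0.2 [-37.  24.  82.  -0.  74. -33.]
shaft 0 -0.05 0.07 [-18.  28.  97.  -0.  54. -14.]
shaft 0 -0.05 0.2 [-18.  19.  89.  -0.  72. -14.]
shaft 0 0.05 0.07 [-7. 29. 96. -0. 55. -3.]
shaft 0 0.05 0.2 [-7. 20. 88. -0. 72. -3.]
rack 0 -0.08 [ 4. 31. 95. -0. 54. -8.]
rack 0 0.08 [21. 34. 88. -0. 57.  9.]
handle 180 0 [-46.  34.  73.  -0.  72. 138.]
handle 180 17 [-47.  33.  75.  -0.  71. 155.]
handle 180 45 None
handle 180 90 [ -46.   29.   83.   -0.   69. -132.]
handle 180 100 [ -46.   28.   83.   -0.   68. -121.]
hasp 180 0 [-42.  25.  88.  -0.  67.  52.]
hasp 180 17 [-43.  26.  88.  -0.  67.  69.]
hasp 180 45 [-44.  25.  88.  -0.  67.  95.]
hasp 180 90 [-46.  24.  90.  -0.  66. 139.]
hasp 180 100 [-46.  24.  90.  -0.  66. 148.]
shaft 180 -0.24 0.07 [-37.  32.  90.  -0.  57. 147.]
shaft 180 -0.24 0.2 [-37.  24.  82.  -0.  74. 147.]
shaft 180 -0.05 0.07 None
shaft 180 -0.05 0.2 None
shaft 180 0.05 0.07 None
shaft 180 0.05 0.2 None
rack 180 -0.08 None
rack 180 0.08 None
t 2.1 tcp [ 0.1621 -0.4994  0.2313] w 0.0855 F [0.7 0.7 0.8] j [-85.  18.  86.   0.  76. -13.]
```

Look-alikes (top picture): isolator handle at (458,235) vs. hasp tab at (424,250) and the centrifuge latch (400,188); grey carriers at (361,230), (375,231), (389,232) vs. the blue (363,269) and green (350,180) octagons; collar (318,225). In the close crop t2 the black bar with the steel tongue is the isolator. The rack is at (200,232). Three carriers show, in places 1–3.

```bash
cat > s6.py <<'E'
from h import *
p0=handle_xy(0.5)
arm.move_pose(np.append(p0,.23),Rj(-YAW-.5)); jaws.gripper_to(.045,25)
print(arm.movel(np.append(p0,.147),velocity=.1,threshold=12)); st()
T=viewer.camera("top"); crop(T,"t3.png",400,200,500,275,7)
jaws.gripper_to(0.0,25); st()
E
python3 s6.py
```

```text
False
t 4.94 tcp [ 0.508  -0.3645  0.1477] w 0.0451 F [-0.4  0.4 -0.2] j [-46.  34.  74.  -0.  72. -41.]
t 5.36 tcp [ 0.5075 -0.3643  0.1475] w 0.0143 F [-4.6 -0.2  3.8] j [-46.  34.  74.  -0.  72. -41.]
```

View pics/t3.png

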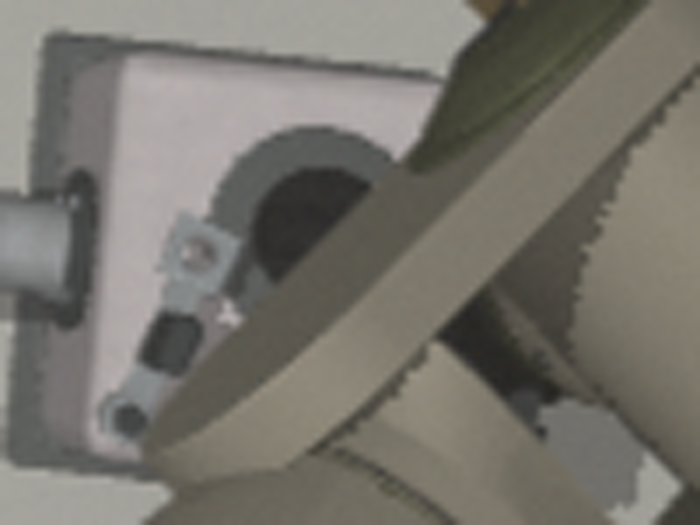

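The picture shows the arm hiding the handle; width 14.3 mm says the bar is held. Swinging.

```bash
cat > s7.py <<'E'
from h import *
for th in np.linspace(10,90,9):
    arm.movel(np.append(handle_xy(th),.1475),Rj(-YAW-th),velocity=.06)
    s=arm.sense(); print(round(th),np.round(s["wrist_force"],1),np.round(s["ft_torque"],2),round(s["width"],4))
    if np.linalg.norm(s["wrist_force"])>70: print("STOP");break
jaws.gripper_to(.034,25); st()
arm.movel(np.append(handle_xy(90),.24),velocity=.2)
arm.move_pose([.40,-.10,.35],Rj(-YAW-17+90)); 
T=viewer.camera("top"); crop(T,"t4.png",400,215,490,282,8); S=viewer.camera("side"); crop(S,"s4.png",310,125,390,185,9)
import pickle; pickle.dump({"top":T,"side":S},open("P2.pkl","wb")); st()
E
python3 s7.py
```

```text
10 [-2.5 -0.1  0.5] [-0.2   0.28 -0.12] 0.0145
20 [ 1.2 -3.4 -2. ] [-0.47 -0.09 -0.21] 0.0147
30 [ 2.8 -3.7 -2.2] [-0.64 -0.46 -0.33] 0.0143
40 [ 4.4 -5.  -2.9] [-0.82 -0.68 -0.37] 0.0144
50 [ 5.8 -7.8 -4.3] [-1.   -0.84 -0.42] 0.0143
60 [ 7.8 -8.1 -5.2] [-1.22 -1.03 -0.5 ] 0.0142
70 [  7.8 -10.2  -6.1] [-1.38 -1.15 -0.53] 0.0144
80 [  8.3 -11.2  -6.7] [-1.71 -1.27 -0.51] 0.0147
90 [  8.5 -12.7  -7.5] [-1.87 -1.35 -0.55] 0.0147
t 8.6 tcp [ 0.4768 -0.3274  0.1475] w 0.034 F [-0.5  0.2  0.4] j [-46.  29.  83.   0.  68.  48.]
t 11.52 tcp [ 0.4    -0.1001  0.3498] w 0.034 F [-0.5 -0.3 -0.7] j [-30.  -0.  90.  -0.  91. -99.]
```

View pics/t4.png

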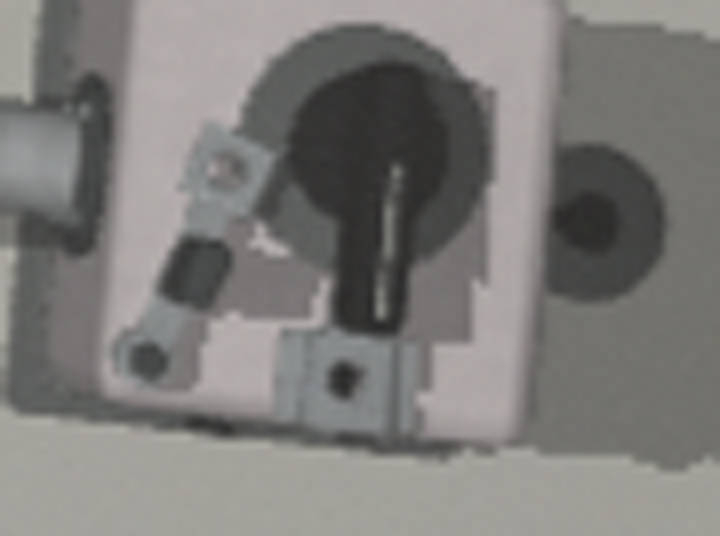

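```bash
cat > s8.py <<'E'
import pickle,numpy as np,cv2
from h import *
P=pickle.load(open("P2.pkl","rb")); p=P["top"]
v,u=np.mgrid[0:400,0:640]; zz=p["range_z"]
c=np.stack([(u-p["cx"])/p["fx"]*zz,(v-p["cy"])/p["fy"]*zz,zz],-1); X=(c-p["t"])@p["R"]
rel=(X[...,:2]-PIV); a=-(rel@XR); b=rel@YR  # a forward(front), b along shaft
for lo,hi,a0,a1,n in ((.155,.18,.024,.047,"bar"),(.1405,.15,.052,.071,"tongue"),(.134,.1395,.05,.075,"lug")):
    m=(X[...,2]>lo)&(X[...,2]<hi)&(a>a0)&(a<a1)&(abs(b)<.03)
    print(n,m.sum(),"z",np.median(X[m][:,2]).round(4))
    for r0 in np.arange(a0,a1,.0045):
        k=m&(a>=r0)&(a<r0+.0045)
        if k.sum()>3: print("  ",r0.round(4),k.sum(),b[k].min().round(4),b[k].max().round(4),((b[k].min()+b[k].max())/2).round(4),b[k].mean().round(4))
g=cv2.resize(p["color"][252:270,430:456],None,fx=28,fy=28,interpolation=cv2.INTER_CUBIC); cv2.imwrite("pics/t5.png",g)
E
python3 s8.py
```

```text
bar 92 z 0.1696
   0.024 17 -0.0062 0.0073 0.0006 0.0011
   0.0285 19 -0.007 0.0077 0.0003 0.0011
   0.033 18 -0.0065 0.007 0.0003 0.0009
   0.0375 19 -0.0077 0.0073 -0.0002 0.0012
   0.042 18 -0.0055 0.0077 0.0011 0.0025
tongue 73 z 0.1424
   0.052 22 -0.0105 0.0151 0.0023 0.0006
   0.0565 18 -0.0173 0.0148 -0.0013 -0.0004
   0.061 11 -0.009 0.0104 0.0007 0.0012
   0.0655 20 -0.0093 0.0099 0.0003 -0.0001
lug 61 z 0.1368
   0.05 10 -0.0182 0.0164 -0.0009 0.0
   0.0545 13 -0.0181 0.0181 -0.0 0.0019
   0.059 10 -0.0186 0.016 -0.0013 -0.0046
   0.0635 13 -0.017 0.0154 -0.0008 0.0004
   0.068 10 -0.0172 0.0174 0.0001 0.0039
   0.0725 5 -0.018 0.0126 -0.0027 0.0002
```

View pics/t5.png

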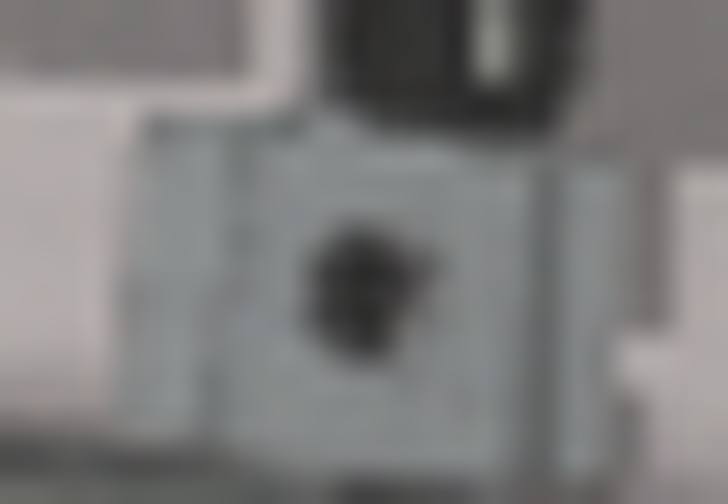

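View pics/s4.png

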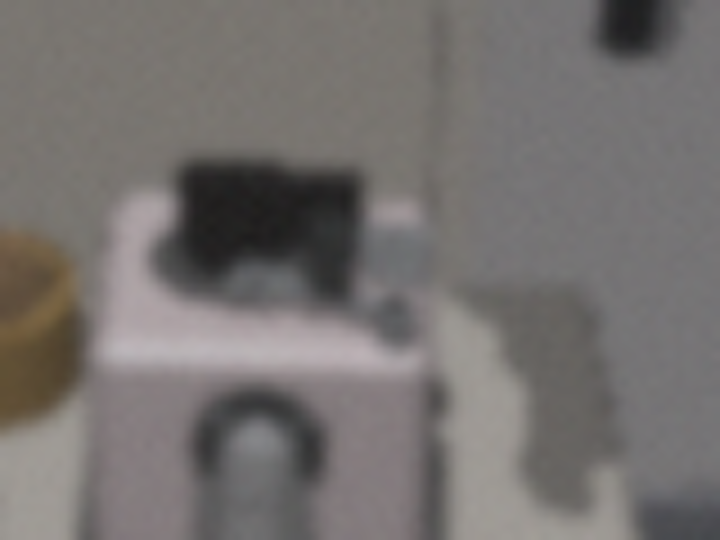

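Tongue hole sits over the lug hole (dark through-hole at about (442.4, 261.9), tongue edges centred on the lug to ~0.5 mm). Now the hasp.

```bash
cat > s9.py <<'E'
from h import *
th0=17.3
p0=hasp_xy(th0,.0245)
arm.move_pose(np.append(p0,.24),Rj(90-YAW-th0)); jaws.gripper_to(.028,25)
print(arm.movel(np.append(p0,.153),velocity=.1,threshold=12)); st()
jaws.gripper_to(0.0,25); s=st()
if not .007<s["width"]<.013: raise SystemExit("bad grip")
for th in np.linspace(25,90,8):
    arm.movel(np.append(hasp_xy(th,.0245),.153),Rj(90-YAW-th),velocity=.05)
    s=arm.sense(); print(round(th),np.round(s["wrist_force"],1),np.round(s["ft_torque"],2),round(s["width"],4))
    if np.linalg.norm(s["wrist_force"])>70: print("STOP");break
jaws.gripper_to(.026,25); st()
arm.movel(np.append(hasp_xy(90,.0245),.24),velocity=.2)
arm.move_pose([.42,-.03,.30],Rj(-YAW)); jaws.gripper_to(.06)
T=viewer.camera("top"); crop(T,"t6.png",400,215,490,282,8); S=viewer.camera("side"); crop(S,"s6.png",310,125,390,185,9)
import pickle; pickle.dump({"top":T,"side":S},open("P3.pkl","wb")); st()
E
python3 s9.py
```

```text
False
t 13.67 tcp [ 0.4761 -0.2813  0.1537] w 0.0284 F [ 0.3 -0.6  0.9] j [ -43.   25.   87.    0.   67. -111.]
t 13.96 tcp [ 0.476  -0.2819  0.1537] w 0.0098 F [-1.3 -5.6  3.1] j [ -43.   25.   87.   -0.   67. -111.]
25 [-1.4 -6.   3.5] [-0.89  0.27  0.07] 0.0095
34 [-2.1 -5.6  3.2] [-0.99  0.24  0.06] 0.0096
44 [-2.4 -7.   2. ] [-1.09  0.29  0.08] 0.0095
53 [-3.1 -7.8  3.1] [-1.13  0.34  0.07] 0.0094
62 [-2.2 -7.6  3. ] [-1.21  0.41  0.04] 0.0094
71 [-3.6 -7.3  2.6] [-1.27  0.53  0.05] 0.0097
81 [-4.2 -8.3  2.7] [-1.29  0.67  0.02] 0.0092
90 [-4.8 -7.7  3.4] [-1.37  0.74  0.01] 0.01
t 16.71 tcp [ 0.4513 -0.296   0.1529] w 0.0259 F [-1.  -0.  -0.2] j [-46.  24.  90.   0.  67. -41.]
t 18.88 tcp [ 0.42   -0.0301  0.3   ] w 0.0599 F [-0.2 -0.5 -0.4] j [-20.   2.  95.   0.  83. -16.]
```

View pics/t6.png

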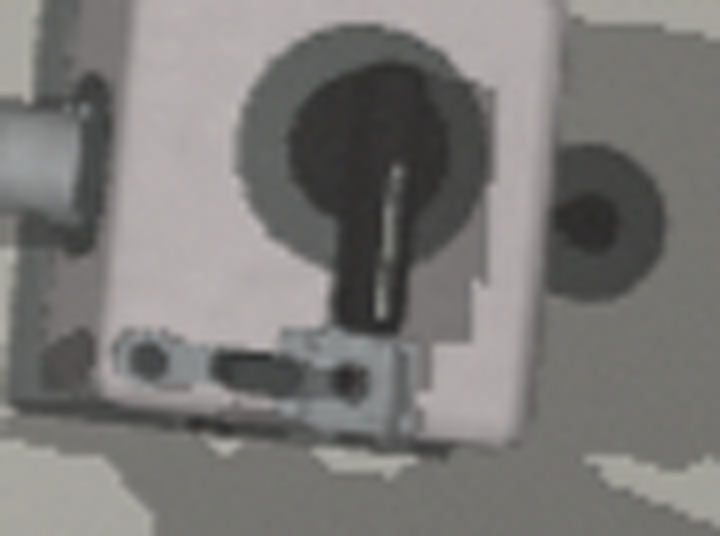

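```bash
cat > s10.py <<'E'
from h import *
fr=[viewer.camera("top") for _ in range(6)]; p=fr[-1]
im=np.mean([f["color"] for f in fr],0); p["range_z"]=np.median([f["range_z"] for f in fr],0)
g=cv2.resize(im[252:272,428:456].clip(0,255).astype(np.uint8),None,fx=26,fy=26,interpolation=cv2.INTER_CUBIC)
g=cv2.convertScaleAbs(g,alpha=1.5)
zl=.1368; zt=.1424
# predicted hole centres
a=np.radians(4.4)
lug=PIV-.062*XR
for X,c in ((np.append(lug,.137),(0,0,255)),(np.append(HP-.055*YR,.1465),(0,255,0))):
    u,v=px(p,X); print(u,v); cv2.circle(g,(int((u-428+.5)*26),int((v-252+.5)*26)),4,c,-1)
cv2.imwrite("pics/t7.png",g)
v,u=np.mgrid[0:400,0:640]; zz=p["range_z"]
c=np.stack([(u-p["cx"])/p["fx"]*zz,(v-p["cy"])/p["fy"]*zz,zz],-1); X=(c-p["t"])@p["R"]
rel=X[...,:2]-HP; l=-(rel@YR); w=rel@XR
t=(X[...,2]>.165)&(l>.01)&(l<.04)&(abs(w)<.015); print("tab",t.sum(),l[t].min(),l[t].max(),w[t].min(),w[t].max(),np.polyfit(l[t],w[t],1))
m=(X[...,2]>.1435)&(X[...,2]<.15)&(l>.043)&(l<.07)&(abs(w)<.02)
print("plate",m.sum(),np.median(X[m][:,2]),l[m].max(),w[m].min(),w[m].max())
mm=(X[...,2]>.1435)&(X[...,2]<.15)&(l>.0)&(l<.015)&(abs(w)<.02);print("near pivot",w[mm].min(),w[mm].max())
b=(X[...,:2]-PIV); aa=-(b@XR); bb=b@YR
k=(X[...,2]>.14)&(X[...,2]<.1435)&(aa>.05)&(aa<.074)&(abs(bb)<.03); print("tongue",k.sum(),aa[k].max(),bb[k].min(),bb[k].max())
E
python3 s10.py
```

```text
442.3209783230657 261.9464946153213
443.9090449176425 262.24263457780023
tab 47 0.01656679772089376 0.03450718707049812 -0.005169969612149948 0.004840375226911538 [-0.0241901   0.00055172]
plate 94 0.14499807413332982 0.06450249657172746 -0.011745742758565764 0.018817852073059412
near pivot -0.007446827034949015 0.005517926468107953
tongue 21 0.07394176083683354 -0.010002571899669787 0.01953085760324718
```

View pics/t7.png

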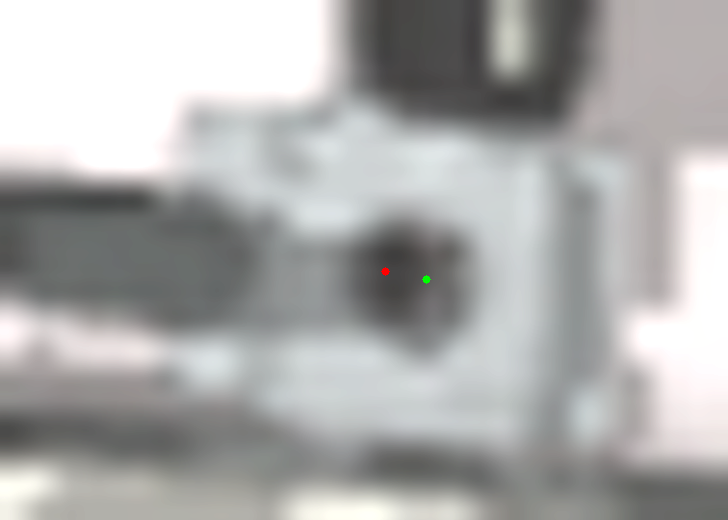

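```bash
python3 -c "
from h import *
p=viewer.camera('top')
print(atz(p,443.46,262.46,.145),atz(p,442.35,261.85,.137), handle_xy(90,.062), HP-.055*YR)
print(arm.sense()['t'])"
```

```text
[ 0.44830933 -0.32622577  0.145     ] [ 0.44908998 -0.32560247  0.137     ] [ 0.44888273 -0.32554342] [ 0.44888045 -0.3268379 ]
19.2333
```

```bash
cat > rack.py <<'E'
from h import *
def cloud(p):
    v,u=np.mgrid[0:400,0:640]; z=p["range_z"]
    c=np.stack([(u-p["cx"])/p["fx"]*z,(v-p["cy"])/p["fy"]*z,z],-1); return (c-p["t"])@p["R"],z>0
def rack(p,verbose=True,exclude=None):
    """rod midpoint xy + rod heading (deg) from depth"""
    X,ok=cloud(p)
    m=ok&(X[...,2]>.046)&(X[...,2]<.058)&(X[...,0]>.35)&(X[...,0]<.68)&(X[...,1]>.0)&(X[...,1]<.5)
    q=X[m][:,:2]; c=np.median(q,0)
    for it in range(4):
        d=q-c; ang=np.radians(12) if it==0 else ang
        # two-line fit: heading ang of x-ish axis
        for _ in range(5):
            n=hd(np.degrees(ang)); t=np.array([-n[1],n[0]])
            s=(q-c)@n; l=(q-c)@t
            k=(abs(abs(s)-.015)<.006)&(abs(l)<.115)
            sg=np.sign(s[k]); A=np.stack([np.ones(k.sum()),l[k],sg],1); sol=np.linalg.lstsq(A,s[k],rcond=None)[0]
            c=c+n*sol[0]; ang=ang-np.arctan(-sol[1])*1.0 if False else ang-np.arctan(sol[1])
    n=hd(np.degrees(ang)); t=np.array([-n[1],n[0]]); l=(q-c)@t; s=(q-c)@n
    k=abs(abs(s)-.015)<.006
    lo,hi=np.percentile(l[k],.5),np.percentile(l[k],99.5)
    if verbose: print("rack n",k.sum(),"half gap",round(sol[2],4),"ends",lo.round(4),hi.round(4),"c",c.round(4),"ang",round(np.degrees(ang),2))
    return c,np.degrees(ang),(lo,hi)
if __name__=="__main__":
    T=viewer.camera("top"); crop(T,"r1.png",130,190,275,270,5)
    S=viewer.camera("side"); 
    for p in(T,S):
        print(rack(p)); r=nets.landmark_of("rack_rest",p)[:2]
        for d in r: print(d["score"],atz(p,*d["uv"],.071))
    X,ok=cloud(T); c,a,e=rack(T); n=hd(a);t=np.array([-n[1],n[0]])
    s=(X[...,:2]-c)@n; l=(X[...,:2]-c)@t; k=ok&(abs(l)<.09)&(abs(s)<.07)
    for s0 in np.arange(-.066,.066,.004):
        z=X[k&(s>=s0)&(s<s0+.004)][:,2]; print(s0.round(3),len(z),np.percentile(z,[5,50,95]).round(4))
    k=ok&(abs(s)<.06)
    for l0 in np.arange(-.16,.16,.01):
        z=X[k&(l>=l0)&(l<l0+.01)][:,2]; print("l",l0.round(3),np.percentile(z,[5,50,98]).round(4))
E
python3 rack.py
```

```text
rack n 7 half gap 0.0 ends -0.1491 -0.1155 c [0.5111 0.2607] ang 13.41
(array([0.51107534, 0.26068005]), np.float64(13.414489647188846), (np.float64(-0.1491202953846835), np.float64(-0.11552454830149372)))
0.6 [0.50028394 0.23344497 0.071     ]
rack n 604 half gap 0.015 ends -0.1456 0.1171 c [0.4978 0.2451] ang 11.91
(array([0.4977622 , 0.24514153]), np.float64(11.914196563893105), (np.float64(-0.14556883467704188), np.float64(0.11712382893901291)))
0.87 [0.50459436 0.22850399 0.071     ]
rack n 7 half gap 0.0 ends -0.1491 -0.1155 c [0.5111 0.2607] ang 13.41
-0.066 121 [0.0047 0.0109 0.015 ]
-0.062 117 [0.0023 0.0098 0.014 ]
-0.058 119 [0.0002 0.0039 0.0098]
-0.054 121 [0.0003 0.0036 0.0064]
-0.05 118 [-0.0004  0.0038  0.0074]
-0.046 122 [-0.0002  0.0044  0.0074]
-0.042 125 [-0.      0.004   0.0081]
-0.038 172 [0.0006 0.0082 0.0565]
-0.034 134 [0.0493 0.054  0.0577]
-0.03 68 [0.0008 0.0516 0.0577]
-0.026 112 [-0.0004  0.0032  0.0075]
-0.022 121 [0.0003 0.0033 0.0071]
-0.018 121 [-0.0004  0.0033  0.0069]
-0.014 117 [0.0005 0.0038 0.0073]
-0.01 151 [0.0004 0.0041 0.0545]
-0.006 195 [0.
[... 971 characters left out ...]
0.0558]
l -0.05 [-0.0012  0.0036  0.0558]
l -0.04 [-0.0008  0.0042  0.0561]
l -0.03 [-0.0003  0.0042  0.0563]
l -0.02 [-0.0009  0.0042  0.0567]
l -0.01 [-0.0014  0.0039  0.0559]
l 0.0 [-0.0008  0.004   0.0562]
l 0.01 [-0.0006  0.0038  0.0561]
l 0.02 [-0.0013  0.0041  0.0554]
l 0.03 [-0.0018  0.0042  0.0556]
l 0.04 [-0.0009  0.0044  0.0568]
l 0.05 [-0.0004  0.0042  0.0565]
l 0.06 [-0.0012  0.004   0.0565]
l 0.07 [-0.001   0.0043  0.0555]
l 0.08 [-0.0004  0.0041  0.0566]
l 0.09 [0.0003 0.0094 0.0774]
l 0.1 [-0.0004  0.0125  0.078 ]
l 0.11 [-0.0011  0.0053  0.0166]
l 0.12 [-0.003   0.0007  0.0044]
l 0.13 [-0.0028  0.0007  0.005 ]
l 0.14 [-0.003   0.0005  0.0054]
l 0.15 [-0.003   0.0004  0.005 ]
```

View pics/r1.png

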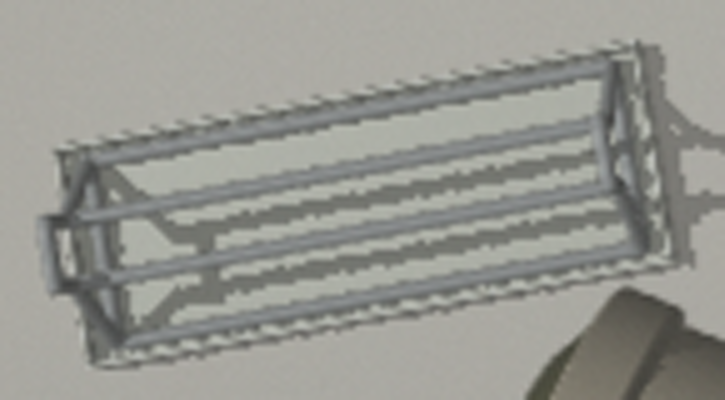

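```bash
cat > rack.py <<'E'
from h import *
from scipy.optimize import minimize
def cloud(p):
    v,u=np.mgrid[0:400,0:640]; z=p["range_z"]
    c=np.stack([(u-p["cx"])/p["fx"]*z,(v-p["cy"])/p["fy"]*z,z],-1); return (c-p["t"])@p["R"],z>0
def rack(p,verbose=True):
    """rod midpoint xy + heading of the cross direction (deg), from depth"""
    X,ok=cloud(p)
    reg=ok&(X[...,0]>.36)&(X[...,0]<.66)&(X[...,1]>.0)&(X[...,1]<.5)
    q=X[reg&(X[...,2]>.046)&(X[...,2]<.059)][:,:2]
    arch=X[reg&(X[...,2]>.063)&(X[...,2]<.082)][:,:2]
    def cost(w):
        n=hd(w[1]); s=(q-[.5,.23])@n-w[0]; return np.minimum(abs(abs(s)-.015),.008).mean()
    best=min(((cost((o,a)),o,a) for o in np.arange(-.06,.061,.003) for a in np.arange(-15,40,1.)))
    r=minimize(cost,best[1:],method="Nelder-Mead",options=dict(initial_simplex=[best[1:],(best[1]+.002,best[2]),(best[1],best[2]+1)]))
    o,a=r.x; n=hd(a); t=np.array([-n[1],n[0]])
    l=(arch-[.5,.23])@t; s=(arch-[.5,.23])@n-o; l=l[abs(s)<.02]
    l2=((q-[.5,.23])@t)
    rods=l2[abs(abs((q-[.5,.23])@n-o)-.015)<.004]
    lo,hi=np.percentile(rods,[1,99])
    mid=(lo+hi)/2
    c=np.array([.5,.23])+o*n+mid*t
    if verbose: print("rack cost",round(r.fun,4),"c",c.round(4),"ang",round(a,2),"rods",(lo-mid).round(4),(hi-mid).round(4),"arch",np.round([l.min()-mid,l[l<mid].max()-mid,l[l>mid].min()-mid,l.max()-mid],4) if (l>mid).any() and (l<mid).any() else len(l))
    return c,a
if __name__=="__main__":
    for n in("top","side"):
        rack(viewer.camera(n))
E
python3 rack.py
```

```text
rack cost 0.0031 c [0.4992 0.2306] ang 12.06 rods -0.1249 0.1249 arch [-0.1356 -0.1274  0.1243  0.1319]
rack cost 0.002 c [0.5007 0.2321] ang 11.98 rods -0.1299 0.1299 arch [-0.1373 -0.1271  0.1216  0.1309]
```

```bash
cat > pp.py <<'E'
from h import *
from rack import rack,cloud
YS=np.array([np.sin(np.radians(4.46)),np.cos(np.radians(4.46))])
def axis(y): return np.array([.520+.078*(y+.055),y])
TIPY=-.036
def grab(y,w,zt=.068,F=40):
    xy=axis(y)
    arm.move_pose(np.append(xy,.17),Rj(-4.46)); jaws.gripper_to(.062,F)
    hit=arm.movel(np.append(xy,zt),velocity=.12,threshold=15)
    jaws.gripper_to(0,F); s=st(); print("hit",hit)
    return not hit and abs(s["width"]-w)<.005
def pull(y,half,lift=.002,zt=.068):
    xy=axis(y); z=zt+lift
    arm.movel(np.append(xy,z),velocity=.05)
    F0=arm.sense()["wrist_force"]; 
    d=(TIPY-y)/YS[1]+half+.022
    n=max(2,int(np.ceil(d/.03)))
    for i in range(1,n+1):
        hit=arm.movel(np.append(xy+YS*d*i/n,z),velocity=.09,threshold=12)
        s=arm.sense(); print("pull",i,n,hit,np.round(s["wrist_force"]-F0,1),round(s["width"],4))
        if hit: return False
    arm.movel(np.append(xy+YS*d,z+.06),velocity=.15); return True
def place(slot,zc,zt=.068,cz=.088,c=None,a=None):
    n=hd(a); t=np.array([-n[1],n[0]]); xy=c+slot*t
    arm.move_pose(np.append(xy,.13),Rj(a))
    z=zc-(cz-zt)
    hit=arm.movel(np.append(xy,z-.002),velocity=.05,threshold=6); st(); print("touch",hit)
    s=arm.sense(); jaws.gripper_to(s["width"]+.016)
    arm.movel(np.append(xy,.14),velocity=.15)
E
cat > s11.py <<'E'
from pp import *
ok=grab(-.0555,.042); print(ok)
if ok: print(pull(-.0555,.012)); 
T=viewer.camera("top"); crop(T,"c1.png",130,180,490,290,2); S=viewer.camera("side"); crop(S,"c1s.png",240,150,400,390,2); rack(T);rack(S); st()
E
python3 s11.py
```

```text
t 21.76 tcp [ 0.5203 -0.0556  0.0688] w 0.041 F [-2.   0.2  6.3] j [-19.  28.  97.   0.  54. -14.]
hit False
True
pull 1 2 False [-0.  -0.7 -0.3] 0.0416
pull 2 2 False [ 0.5 -0.4  1. ] 0.0411
True
rack cost 0.0033 c [0.4957 0.2478] ang 12.17 rods -0.1078 0.1078 arch 65
rack cost 0.002 c [0.5008 0.232 ] ang 12.03 rods -0.1302 0.1302 arch [-0.1356 -0.128   0.1218  0.132 ]
t 23.56 tcp [ 0.5235 -0.0021  0.1288] w 0.0412 F [ 0.6 -0.8 -0.8] j [-13.  24.  94.  -0.  62.  -9.]
```

```bash
cd pics; python3 -c "
import cv2,numpy as np
a=cv2.imread('c1.png');b=cv2.imread('c1s.png');c=np.zeros((max(a.shape[0],b.shape[0]),800,3),np.uint8);c[:a.shape[0],:720]=a
cv2.imwrite('c1a.png',a)"
```

```text
(no output)
```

View pics/c1s.png

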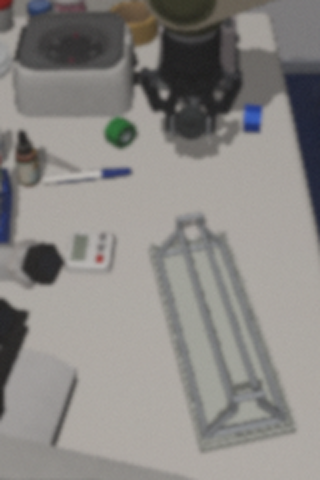

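The side picture shows the collar held in the gripper clear of the shaft tip, rack not moved (midway (218,330) of that crop). Placing it.

```bash
cat >> pp.py <<'E'
def rackpose():
    c,a=rack(viewer.camera("side")); return c-np.array([.0008,.0007]),a
E
cat > s12.py <<'E'
from pp import *
c,a=rackpose(); place(.081,.070,c=c,a=a)
arm.move_pose([.5,-.02,.17],Rj(-4.46))
T=viewer.camera("top"); crop(T,"c2.png",130,180,290,280,5); S=viewer.camera("side"); crop(S,"c2s.png",300,240,400,390,4); st()
X,ok=cloud(T); m=ok&(X[...,2]>.08)&(X[...,0]>.42)&(X[...,0]<.55)&(X[...,1]>.27)&(X[...,1]<.345)
print(m.sum(),X[m].min(0),X[m].max(0),X[m].mean(0))
E
python3 s12.py
```

```text
rack cost 0.002 c [0.5009 0.2317] ang 11.99 rods -0.1299 0.1299 arch [-0.1358 -0.1273  0.1232  0.1319]
t 26.25 tcp [0.4831 0.3102 0.0515] w 0.0415 F [-1.7 -0.4  6.1] j [21. 35. 88. -0. 56.  9.]
touch True
t 28.67 tcp [ 0.5001 -0.019   0.1698] w 0.0575 F [-0.1  0.1  0.6] j [-16.  18.  95.   0.  67. -11.]
188 [0.46379685 0.29417957 0.08007721] [0.5028901  0.32332231 0.09660923] [0.48241775 0.30839127 0.08816764]
```

View pics/c2.png

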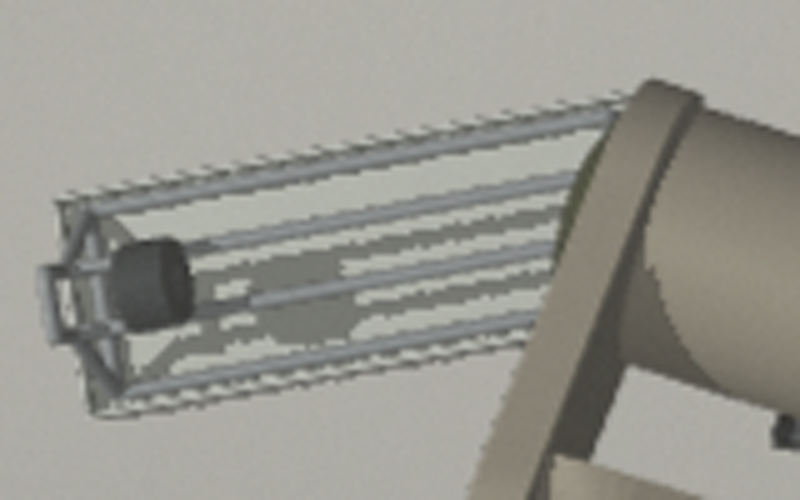

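View pics/c2s.png

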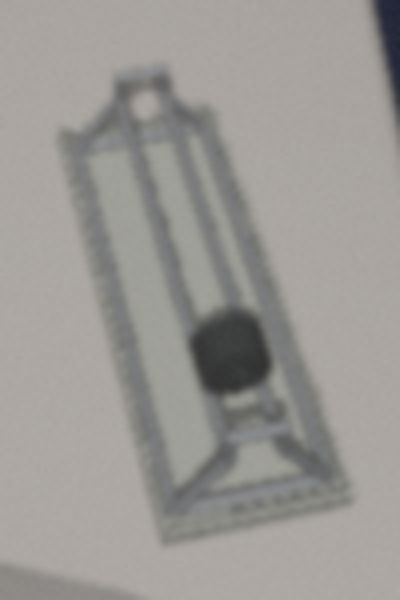

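The collar stands on both rods (crop (150,285)). Next, carrier 3; measure the shaft parts afresh.

```bash
cat >> pp.py <<'E'
def shaftparts():
    T=viewer.camera("top"); X,ok=cloud(T)
    tp=X[ok&(X[...,2]>.105)&(X[...,2]<.125)&(X[...,1]>-.25)&(X[...,1]<-.02)&(abs(X[...,0]-.51)<.012)]
    h_,e=np.histogram(tp[:,1],np.arange(-.25,-.02,.0015)); on=h_>2
    r=[];i=0
    while i<len(on):
        if on[i]:
            j=i
            while j<len(on) and on[j]: j+=1
            r.append((e[i].round(4),e[j].round(4)));i=j
        i+=1
    return r
E
python3 -c "
from pp import *
print(shaftparts()); T=viewer.camera('top'); crop(T,'c3.png',290,190,450,270,5)"
```

```text
[(np.float64(-0.247), np.float64(-0.244)), (np.float64(-0.2365), np.float64(-0.2335)), (np.float64(-0.232), np.float64(-0.229)), (np.float64(-0.2275), np.float64(-0.226)), (np.float64(-0.2245), np.float64(-0.2215)), (np.float64(-0.22), np.float64(-0.202)), (np.float64(-0.2005), np.float64(-0.199)), (np.float64(-0.196), np.float64(-0.193)), (np.float64(-0.1915), np.float64(-0.1885)), (np.float64(-0.187), np.float64(-0.184)), (np.float64(-0.1825), np.float64(-0.166)), (np.float64(-0.163), np.float64(-0.16)), (np.float64(-0.1585), np.float64(-0.1555)), (np.float64(-0.154), np.float64(-0.151)), (np.float64(-0.1495), np.float64(-0.1465)), (np.float64(-0.145), np.float64(-0.1345))]
```

View pics/c3.png

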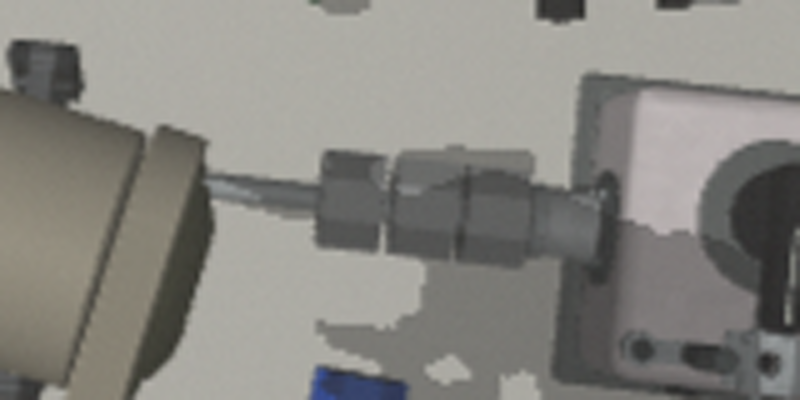

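```bash
cat > s13.py <<'E'
import sys
from pp import *
y,slot,tag=float(sys.argv[1]),float(sys.argv[2]),sys.argv[3]
ok=grab(y,.044); print(ok)
if ok and pull(y,.014):
    c,a=rackpose()
    place(slot,.072,c=c,a=a)
    arm.move_pose([.5,-.02,.17],Rj(-4.46))
    T=viewer.camera("top"); S=viewer.camera("side"); st()
    A=cv2.resize(T["color"][190:270,130:450],None,fx=2.5,fy=2.5,interpolation=cv2.INTER_CUBIC)
    B=cv2.resize(S["color"][200:380,280:400],None,fx=2.2,fy=2.2,interpolation=cv2.INTER_CUBIC)
    C=np.zeros((600,800,3),np.uint8); C[:200]=A; C[204:600,:264]=B
    cv2.imwrite(f"pics/{tag}.png",C)
E
python3 s13.py -.149 .032 d1
```

```text
t 30.87 tcp [ 0.5131 -0.1492  0.0688] w 0.0432 F [-0.7  0.4  5.9] j [-29.  30.  95.   0.  55. -24.]
hit False
True
pull 1 5 False [0.8 0.4 0.8] 0.0433
pull 2 5 False [-0.  -0.2 -0.5] 0.0433
pull 3 5 False [-0.3 -0.1  0.5] 0.0433
pull 4 5 False [0.4 0.1 0.1] 0.0436
pull 5 5 False [0.3 0.1 0.4] 0.0435
rack cost 0.0022 c [0.4841 0.226 ] ang 11.71 rods -0.1304 0.1304 arch [-0.1362 -0.1272  0.0685  0.1315]
t 36.54 tcp [0.4761 0.2565 0.0533] w 0.0436 F [-3.1 -0.8  3.5] j [16. 32. 94.  0. 54.  4.]
touch True
t 38.77 tcp [ 0.5    -0.0188  0.1697] w 0.0598 F [-0.7 -0.   0.5] j [-16.  18.  95.   0.  67. -11.]
```

```bash
ls pics/d1.png
```

```text
pics/d1.png
```

View pics/d1.png

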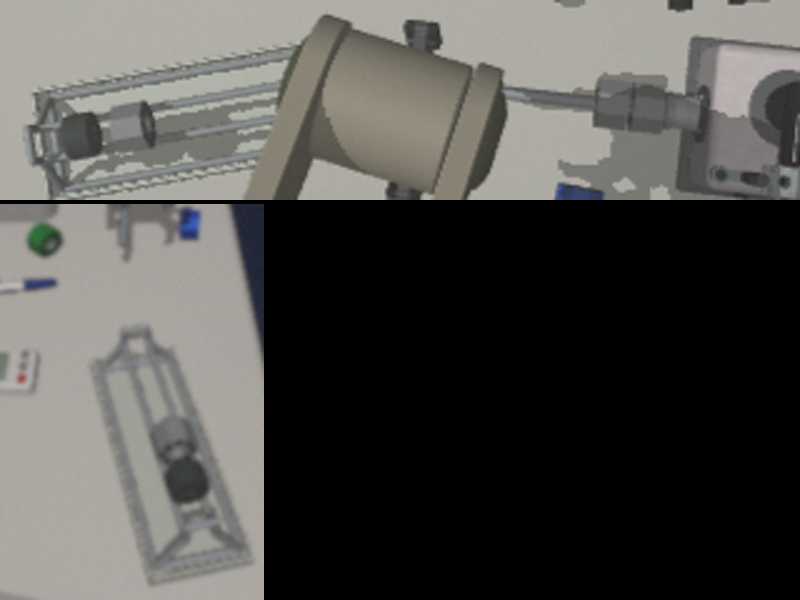

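The rack had been knocked ~16 mm toward the robot; it was seen before placing, and the carrier (crop (132,125)) sits on both rods beside the collar. Next carrier 2.

```bash
python3 s13.py -.1815 -.020 d2
```

```text
t 40.97 tcp [ 0.5105 -0.1817  0.0688] w 0.0432 F [0.2 1.2 4.9] j [-32.  30.  94.   0.  56. -28.]
hit False
True
pull 1 7 False [0.4 0.8 0.4] 0.0433
pull 2 7 False [ 0.7 -0.2  1.1] 0.0433
pull 3 7 False [0.9 0.7 0.3] 0.0434
pull 4 7 False [0.3 0.4 0.2] 0.0431
pull 5 7 False [0.3 0.6 0.7] 0.0434
pull 6 7 False [1.  0.1 0.1] 0.0434
pull 7 7 False [ 1.1 -0.2 -0.1] 0.0433
rack cost 0.0024 c [0.4842 0.2256] ang 11.77 rods -0.131 0.131 arch [-0.1353 -0.1262  0.0162  0.1321]
t 47.14 tcp [0.4868 0.2052 0.0532] w 0.0436 F [-1.4 -0.1  3.6] j [10. 30. 97. -0. 53. -2.]
touch True
t 49.19 tcp [ 0.4999 -0.0186  0.1696] w 0.0595 F [-0.1  1.3  0. ] j [-16.  18.  95.   0.  67. -11.]
```

View pics/d2.png

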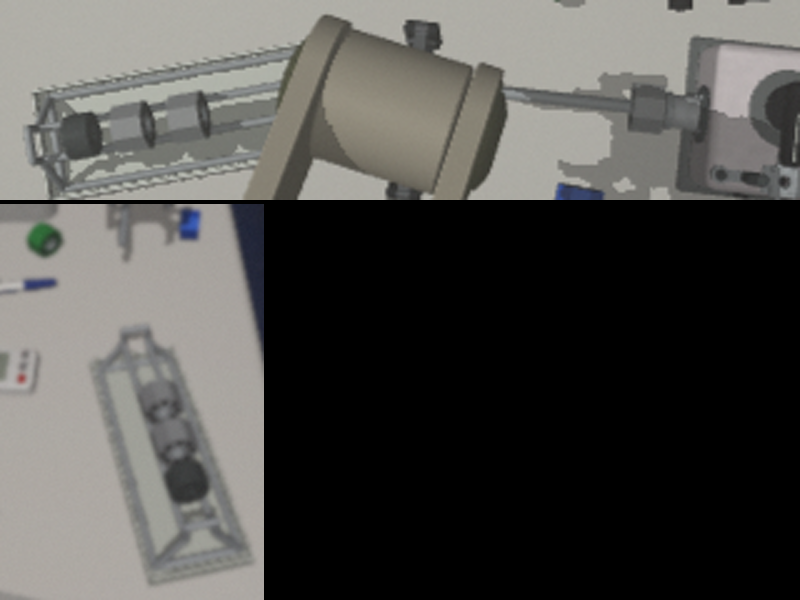

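```bash
python3 s13.py -.212 -.072 d3
```

```text
t 51.49 tcp [ 0.5081 -0.2122  0.0688] w 0.0437 F [-0.5  0.6  6.1] j [-35.  31.  92.   0.  56. -30.]
hit False
True
pull 1 8 False [ 1.4 -2.3 -0.4] 0.0433
pull 2 8 False [ 1.2 -1.6 -0. ] 0.043
pull 3 8 False [ 0.7 -0.2  0.8] 0.0432
pull 4 8 False [ 0.7 -0.5  0.1] 0.0437
pull 5 8 False [ 0.6 -0.6  0.1] 0.0434
pull 6 8 False [ 1.3 -1.  -0. ] 0.0432
pull 7 8 False [ 1.1 -1.4  0.3] 0.0433
pull 8 8 False [ 1.5 -1.3  0.6] 0.0436
rack cost 0.0027 c [0.4843 0.2257] ang 11.7 rods -0.1314 0.1314 arch [-0.1338 -0.0052  0.0167  0.1316]
t 57.94 tcp [0.4974 0.1544 0.0532] w 0.0433 F [-1.2 -0.9  2.6] j [ 4. 30. 98. -0. 52. -7.]
touch True
t 59.82 tcp [ 0.4999 -0.0185  0.1694] w 0.0594 F [0.4 0.7 0.5] j [-16.  18.  95.   0.  67. -11.]
```

```bash
cat > s14.py <<'E'
from pp import *
arm.move_pose([.30,-.25,.35],Rj(-40))
fr=[viewer.camera("top") for _ in range(4)]; T=fr[-1]; S=viewer.camera("side"); st()
im=np.mean([f["color"] for f in fr],0).clip(0,255).astype(np.uint8)
A=cv2.resize(im[180:290,130:490],None,fx=2.2,fy=2.2,interpolation=cv2.INTER_CUBIC)
B=cv2.resize(S["color"][200:380,280:400],None,fx=1.9,fy=1.9,interpolation=cv2.INTER_CUBIC)
D=cv2.resize(im[250:274,425:459],None,fx=14,fy=14,interpolation=cv2.INTER_CUBIC)
C=np.zeros((600,800,3),np.uint8); C[:A.shape[0],:A.shape[1]]=A; C[250:250+B.shape[0],:B.shape[1]]=B; C[250:250+D.shape[0],260:260+D.shape[1]]=D
cv2.imwrite("pics/fin.png",C)
X,ok=cloud(T); c,a=rack(S); n=hd(a);t=np.array([-n[1],n[0]])
l=(X[...,:2]-c)@t; s=(X[...,:2]-c)@n; m=ok&(abs(s)<.04)&(X[...,2]>.062)
for l0 in np.arange(-.115,.115,.006):
    k=m&(l>=l0)&(l<l0+.006)
    if k.sum(): print(l0.round(3),k.sum(),"s",s[k].min().round(3),s[k].max().round(3),"z",np.percentile(X[k][:,2],95).round(4))
E
python3 s14.py
```

```text
t 61.4 tcp [ 0.3003 -0.2497  0.3497] w 0.0592 F [ 0.4 -0.4 -0.7] j [-57.  -3.  93.   0.  91. -17.]
rack cost 0.003 c [0.4846 0.2255] ang 11.86 rods -0.1318 0.1318 arch [-0.1363 -0.0054  0.0163  0.1324]
-0.091 69 s -0.025 0.019 z 0.0963
-0.085 52 s -0.024 0.018 z 0.0966
-0.079 53 s -0.023 0.019 z 0.0969
-0.073 47 s -0.024 0.018 z 0.0965
-0.067 52 s -0.023 0.019 z 0.0958
-0.061 10 s -0.022 0.01 z 0.0959
-0.037 90 s -0.024 0.02 z 0.096
-0.031 51 s -0.024 0.019 z 0.0967
-0.025 50 s -0.025 0.02 z 0.0972
-0.019 52 s -0.024 0.018 z 0.0961
-0.013 52 s -0.024 0.019 z 0.0971
-0.007 3 s -0.022 0.006 z 0.0941
0.011 5 s -0.013 0.012 z 0.0812
0.017 106 s -0.024 0.02 z 0.0963
0.023 56 s -0.023 0.019 z 0.0967
0.029 47 s -0.024 0.019 z 0.0973
0.035 51 s -0.023 0.019 z 0.0975
0.041 41 s -0.024 0.017 z 0.0961
0.047 1 s -0.01 -0.01 z 0.0911
0.065 73 s -0.023 0.017 z 0.0922
0.071 55 s -0.022 0.018 z 0.0945
0.077 48 s -0.023 0.019 z 0.0927
0.083 46 s -0.022 0.018 z 0.0921
0.089 28 s -0.021 0.019 z 0.0926
```

View pics/fin.png

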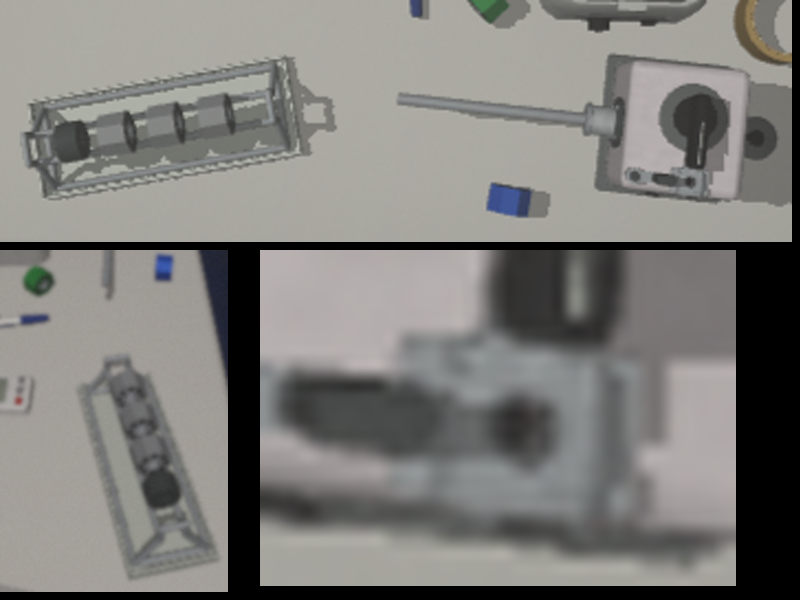

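```bash
python3 -c "
from h import *
st(); arm.job_done()"
```

```text
t 61.4 tcp [ 0.3003 -0.2497  0.3497] w 0.0592 F [ 0.4 -0.4 -0.7] j [-57.  -3.  93.   0.  91. -17.]
the job is handed in; nothing more can be done
```

The isolator is off and the hasp is over the lug, ready for your padlock. The stop collar and all three carriers (places 1–3; places 4 and 5 were empty) are on the draining rack. I handed the job in at 61 s.

- **Isolation:** I turned the handle to off, then swung the hasp over before touching the shaft. The overhead picture shows a dark hole through hasp, tongue and lug. I measured the tongue hole about 0.5 mm and the hasp hole about 1 mm off the lug hole, so a 7 mm shackle should pass. These offsets are about as fine as the camera resolves.
- **Stripping:** The collar came off first, then carriers 3, 2 and 1. Pulling forces stayed within a few newtons.
- **Rack:** It was knocked about 16 mm towards the robot after the collar was placed. I re-measured it before each placing.
- **Last check:** All four parts stand between both rods, bores along them and apart from each other, and the shaft is bare. Their tops read about 2 mm higher than expected (carriers 96.5 against 94 mm, collar 92.5 against 91 mm), which I put down to depth noise. Rack positions from the two cameras differ by about 1.5 mm.
- **Timer, marker and forceps:** I did not touch them, and made no separate check of their positions at the end.

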